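# Unpin the fittings crate and take off its lid

## Robot

A 6-joint arm with a two-finger parallel gripper is mounted at the origin on the work surface. World frame = base frame: x ahead of the robot, y to its left, z up, the work surface at z = 0. Lengths are in m, angles in rad, forces in N, time in s.
With the tool pointing down it reaches from about 0.35 to 0.975 m from the base axis. Payload 4.9 kg.
Tool frame: the origin (TCP) lies between the finger pads; the fingertips stand 22 mm ahead of it and the grasp point (between the pads) lies 3 mm ahead of it; z points along the fingers, y is the line along which they close (so a half turn about z gives the same grasp; the last joint's range is limited). The gripper opens to 85 mm and grips with 20 to 120 N. Pads are 22 mm wide; open, the fingers measure 114 mm over their backs; the gripper's body (76 mm by 85 mm) begins 54 mm behind the grasp point. The pads swing forward as they close: fully open they stand 13 mm farther back than shut.
Start: joints at [1.054, 0.053, 1.613, -0, 1.476, -0.119], TCP at [0.242, 0.576, 0.253] pointing down, gripper open.
Joint ranges: [-3.01, 3.01], [-1.01, 2.22], [0.06, 2.58], [-1.02, 4.17], [0.09, 2.62], [-3.14, 3.14]. Speed limits (rad/s): [2.57, 2.57, 3.14, 3.14, 3.14, 3.14].

## Interface

Orientations are given as a unit quaternion [w, x, y, z].
In Python, from plant import state, grab_frame, get_calibration, job_done, recognise, regions_of gives the robot as it stands.
- The arm moves only by the tool apply_moves, never from a script. Its argument "targets" is a list of rows, each an object with "translation": the shift along the tool's x, y, z normalised to -1 to 1, where 1 is 100 mm, a list of three; "twist": the turn about the tool's z normalised to -1 to 1, where 1 is 0.1 rad; "hand": the opening, from 0 (shut) to 1 (fully open). A call has 1 to 8 rows; each row shifts and turns the commanded pose from where the row before left it, along the tool's axes as they then stand; what a row does not reach is not made up. A row lasts 1/10 s, in which the tool goes at most 50 mm and 8.59 degrees, less where a joint would pass 70% of its speed; a pose out of reach is approached as far as the arm can. A call with a number of a shift or a turn outside -1 to 1 is refused whole. A call with a gripper value outside its range is refused whole. The fingers move at their own pace and stop on an object; the grip force is fixed at half the most. Time passes only in rows, so rows that do not move let the fingers close. It gives the time, the measured TCP pose, the force, the opening and the grip force at its end, in the units of the state.
- state(): the state, without advancing time (a new reading comes with each control period).
- grab_frame(name): name is "side" or "top"; returns the picture (420x560x3 uint8, red, green, blue); there is no depth.
- get_calibration(name): a dict with "camera_matrix" (3x3 intrinsics, pixels), "pose" (4x4, takes a point from camera to world coordinates). Camera axes: x right, y up, looking along -z (the intrinsics and any distortion apply to the point x, -y, -z); pixel columns grow to the right and rows downward; lengths in m; the calibration is good to about 2 mm. A picture is of the moment at which its call begins. get_calibration takes no time and is no camera call.
- job_done(): hands the job in; it is judged then, once.
Trained networks look in the newest picture that a camera, given by its name, has taken for a name from the list of things; names that differ only in an ending like _2 or _b are one class to them, and where a whole thing is asked for, a point or a joint stands for the part that bears it (a point fixed in the world has none). Each returns a list of dicts, best first, with "score" (0 to 1); they miss things now and then, are a little off and sometimes report something else, mostly with a low value. They report only what shows in the picture. A call takes as long as a camera call. They do not tell look-alikes from the thing itself.
- recognise(camera, query): "point" ([x, y, z] in m, in world coordinates, good to about 4 mm: the middle of the surface that is visible of it).
- regions_of(camera, query): "pixels" (420x560 bool, what is visible of it).
The state is a dict: "time": time; "joint_pos": joint angles; "joint_vel": joint speeds; "joint_efforts": joint torques, N m; "tool_pos": TCP position; "tool_rot": TCP orientation; "contact_force": force on the tool from outside, world axes, zero at the start; "ft_torque": the same for the moment, N m; "gripper_width": opening from 0.0 (shut) to 1.0 (fully open); "grasp_force": force on a finger pad.
Only numpy, scipy, OpenCV 4.12 (cv2) and the standard library are available. Lean on these libraries where they do the work, as an engineer would, in place of code of your own. Each camera call takes 0.05 s, during which the arm holds its last target. There are 200 camera calls.

## Task

Open the fittings crate: turn the T-handled retaining pin until its hidden foot lines up with the slot in the staple, draw it straight up and put it in the wide open plastic tray beside the crate. Then lift the lid off by its wooden handle and set it down gently, flat and handle up, in the middle of the bare plywood board lying on the bench. Leave the tools and other things around it where they are.

Things in the scene. Friction and masses are not known exactly. Their poses are not given: they have to be found in the camera images.
- crate: slatted wooden crate fixed to the bench, 200 x 200 mm, 110 mm high, walls 12 mm. Origin: centre of its underside, z up. Its -x side is its front, where the staple stands.
- staple_top (a point): centre of the staple's top face, 145 mm in front of the crate's centre, 130 mm above the bench. The staple is a fixed dark round post 72 mm across with a slotted top plate 8 mm thick. The slot (54 x 18 mm) is hidden under the pin's disc; its direction varies, up to 0.35 rad either way from the crate's x axis, and is not reported. This point's axes are the crate's.
- pin: loose steel retaining pin, 0.2 to 0.4 kg, upright in the staple: 12 mm shaft, crossbar on top, and a disc 100 mm across, 5 mm thick that lies over the lid's hasp and keeps it down. Origin: centre of the disc's underside, 130 mm above the bench at the start; z up, x along the crossbar. Once raised 25 mm or more it is clear of the staple.
- pin_bar (a point): centre of the pin's crossbar, 50 mm above the pin's origin, to be gripped from above across its width: 110 mm long (pin's x), 14 mm wide, 16 mm high. At the start it stands 0.75 to 1.05 rad anticlockwise (from above) of the crate's x axis; a clockwise turn of 0.4 to 1.4 rad brings it in line with the slot. How far must be felt, by pulling lightly up.
- pin_foot (a point): underside centre of the pin's foot, 20 mm below the pin's origin, at the shaft's end: a bar 44 mm long, 10 wide, 8 high, parallel to the crossbar, at the start 4 mm below the staple's top plate. It passes up through the slot only when in line with it to about 0.15 rad; else the pin rises 4 mm and stops hard. There is no spring.
- lid: loose lift-off plywood lid, 0.35 to 0.55 kg, 204 x 204 x 12 mm, with a frame 12 mm deep, 164 mm square under it, inside the crate with 6 mm play. Origin: centre of the plate's underside (110 mm above the bench), z up. A steel hasp 100 mm wide runs along -x to 202 mm from the origin, with an opening round the staple. On the board it stands on its frame, origin 12 mm above the board's top.
- lid_handle (a point): centre of the lid's handle, a wooden bar 100 mm long along the lid's y, 16 x 16 mm in section, on posts at its ends (76 mm free between); 57 mm above the lid's origin (45 mm above the plate's top) and 12 mm in front (-x) of it, near the centre of mass
- tray: wide, shallow open plastic tray (blue, as are the smaller bins at the far edge) fixed on the bench, 220 (x) x 180 (y) x 50 mm high, walls and floor 5 mm. Origin: centre of its underside. It is on the robot's left or right of the crate. The pin may stand, lean or lie in it.
- board: bare plywood board fixed flat on the bench, 220 x 220 x 12 mm, on the other side of the crate from the tray. Origin: centre of its underside.
- screwdriver: screwdriver, about 170 mm, lying between the robot and the staple. Bystander; origin at its underside. Leave it alone.
- wrench: spanner, about 150 mm, lying beside the staple. Bystander; origin at its underside. Leave it alone.
- offcut: pine offcut 100 x 45 x 22 mm lying beside the staple. Bystander; origin at its underside. Leave it alone.
- jar: closed clear jar, 66 mm across, 85 mm high. Bystander; origin at its underside. Leave it alone.
- screwbox: cardboard box 90 x 130 x 60 mm. Bystander; origin at its underside. Leave it alone.
Mind the look-alikes: they are no part of the job. There is more than one size of the pin; the job needs the middle-sized.

How it is judged:
By the outcome, as a careful person would: the job done as asked, in the order asked, and still so for the second after the job is handed in, with the robot touching nothing.
It also fails if it takes over 67 s, if anything falls off the work surface, if the arm or the gripper's body presses on something with over 40 N, if the wrist force passes 120 N, or if a joint passes its speed limit or range.

## Working session

There is one attempt and no reset: what is moved stays moved. The work goes in short steps, Python scripts to look and compute and a tool call to move; the robot and the scene stay as the last step left them, time stands still between calls to the robot, and variables do not carry over. Pictures are saved under pics/ and viewed, at most 10 in all, crops included, and the job is handed in when it is done.

Besides the shell and the picture viewer there is one more tool, called after "Emit:" in YAML: its name, and indented under it one key for each argument. apply_moves: Moves the arm, as the interface text tells. Its arguments: {"type":"object","properties":{"targets":{"type":"array"}},"required":["targets"]}

```bash
mkdir -p pics; ls; python3 - <<'E'
from plant import *
import cv2,numpy as np
s=state();print({k:np.round(v,3).tolist() for k,v in s.items()})
for c in("top","side"):
    im=grab_frame(c);cv2.imwrite(f"pics/{c}0.png",im[:,:,::-1])
    k=get_calibration(c);print(c,k["camera_matrix"],k["pose"],[x for x in k if x not in("camera_matrix","pose")])
    for q in("crate","pin","pin_bar","lid","lid_handle","tray","board","staple_top"):
        try: print(q,[(np.round(d["point"],3).tolist(),round(d["score"],2)) for d in recognise(c,q)][:4])
        except Exception as e: print(q,e)
print(state()["time"])
E
```

```text
pics
{'time': 0.0, 'joint_pos': [1.054, 0.053, 1.614, -0.0, 1.476, -0.119], 'joint_vel': [0.0, 0.0, -0.002, 0.001, -0.002, 0.001], 'joint_efforts': [0.001, -39.367, -37.018, 0.0, 0.007, 0.0], 'tool_pos': [0.242, 0.576, 0.252], 'tool_rot': [-0.0, 0.198, 0.98, -0.001], 'contact_force': [-0.072, -0.216, 0.814], 'ft_torque': [-0.019, 0.032, 0.016], 'grasp_force': 0.0, 'gripper_width': 0.999}
top [[544.92028404   0.         281.06755824]
 [  0.         544.92028404 214.74382941]
 [  0.           0.           1.        ]] [[-0.02452174  0.99024039 -0.13719571  0.35323337]
 [-0.99932853 -0.02801803 -0.02361088 -0.04695631]
 [-0.0272244   0.1365246   0.99026252  1.41910928]
 [ 0.          0.          0.          1.        ]] []
crate [([0.482, -0.089, 0.105], 0.55)]
pin [([0.438, -0.02, 0.132], 0.91), ([0.275, 0.226, 0.022], 0.9), ([0.272, -0.398, 0.035], 0.84)]
pin_bar [([0.273, -0.397, 0.037], 0.76), ([0.268, 0.225, 0.022], 0.65), ([0.762, -0.239, 0.063], 0.61), ([0.437, -0.019, 0.132], 0.59)]
lid [([0.574, -0.024, 0.123], 0.95)]
lid_handle [([0.578, -0.03, 0.124], 0.68)]
tray [([0.51, -0.
[... 214 characters left out ...]
  0.         533.3521659  213.45511707]
 [  0.           0.           1.        ]] [[-0.96395909  0.16760271 -0.20662094  0.17740922]
 [-0.26533099 -0.66269769  0.70030796  1.09475814]
 [-0.01955371  0.72989116  0.68328365  1.2214503 ]
 [ 0.          0.          0.          1.        ]] []
crate [([0.562, 0.079, 0.062], 0.6)]
pin [([0.434, -0.009, 0.133], 0.88), ([0.266, -0.396, 0.033], 0.83)]
pin_bar [([0.266, -0.397, 0.036], 0.85), ([0.43, -0.008, 0.135], 0.72)]
lid [([0.569, 0.003, 0.124], 0.79)]
lid_handle [([0.566, 0.002, 0.121], 0.87)]
tray [([0.507, -0.373, 0.007], 0.94)]
board [([0.509, 0.335, 0.013], 0.68)]
staple_top [([0.564, 0.08, 0.064], 0.94), ([0.416, 0.154, 0.011], 0.66)]
0.9
```

View pics/top0.png

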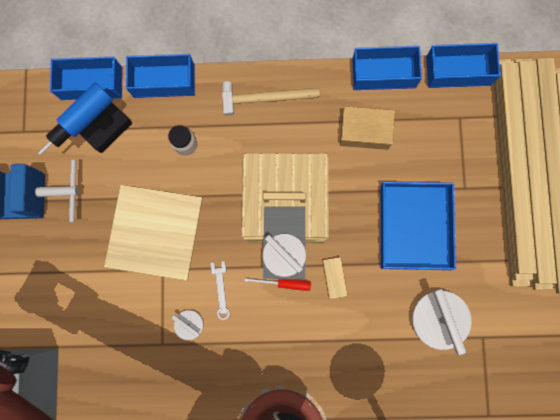

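View pics/side0.png

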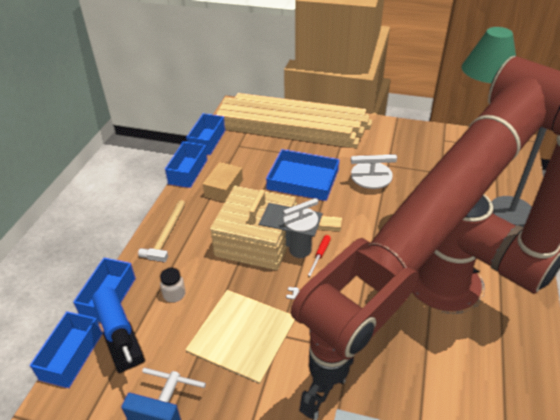

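The top view shows the pin disc at (285,255), the handle at (284,196), the tray at (418,226) on the robot's right and the board at (154,232). The large and small look-alike pins are at (442,320) and (188,324). Next I'll enlarge the pin and handle in both views.

```bash
python3 - <<'E'
import cv2,numpy as np
a=cv2.imread("pics/top0.png")[180:290,235:335];b=cv2.imread("pics/side0.png")[180:290,205:345]
r=lambda x,s:cv2.resize(x,None,fx=s,fy=s,interpolation=cv2.INTER_CUBIC)
a=r(a,4);b=r(b,3);b=cv2.copyMakeBorder(b,0,a.shape[0]-b.shape[0],0,0,0)
b=b[:,:390]
cv2.imwrite("pics/crop0.png",np.hstack([a,b]));print(a.shape,b.shape)
E
```

```text
(440, 400, 3) (440, 390, 3)
```

View pics/crop0.png

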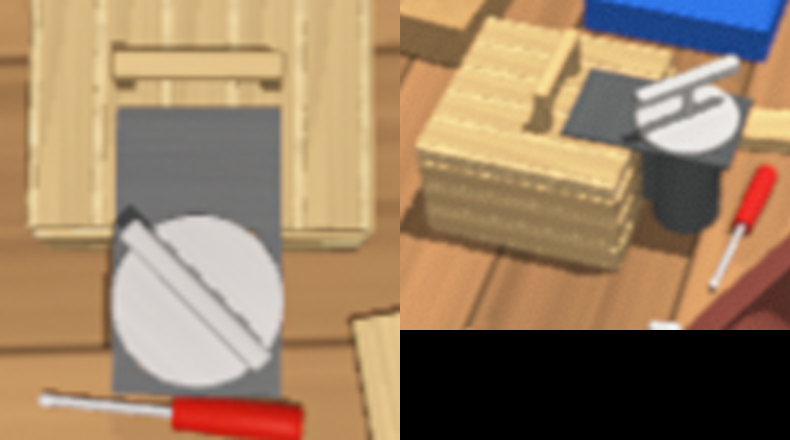

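The bar's top-face ends are at about (268,238) and (299,269) in the top view, and (284,212) and (318,201) in the side view. The handle ends are at (263.5,196) and (305,196.5) in the top view, and (253,208) and (264,192) in the side view. Now I'll triangulate them.

```bash
cat > h.py <<'E'
from plant import *
import numpy as np,cv2
from scipy.spatial.transform import Rotation as R
C={c:get_calibration(c) for c in("top","side")}
def ray(c,p):
    K,T=C[c]["camera_matrix"],C[c]["pose"];d=np.linalg.inv(K)@[p[0],p[1],1]
    return T[:3,3],T[:3,:3]@(d*[1,-1,-1])
def tri(p,q):
    o,d=ray("top",p);a,b=ray("side",q);s=np.linalg.lstsq(np.c_[d,-b],a-o,rcond=None)[0]
    x,y=o+s[0]*d,a+s[1]*b
    return (x+y)/2,np.linalg.norm(x-y)
def onz(c,p,z):
    o,d=ray(c,p);return o+d*(z-o[2])/d[2]
def proj(c,X):
    T=C[c]["pose"];v=T[:3,:3].T@(np.asarray(X)-T[:3,3])*[1,-1,-1];v=C[c]["camera_matrix"]@v;return v[:2]/v[2]
def ang(): # tool x,y axes in world
    M=R.from_quat(np.roll(state()["tool_rot"],-1)).as_matrix();return M
def rect(c,q,z,near):
    best=min((d for d in regions_of(c,q)),key=lambda d:np.linalg.norm(np.array(np.nonzero(d["pixels"])).mean(1)[::-1]-near))
    (P,_,a)=cv2.minAreaRect(np.argwhere(best["pixels"])[:,::-1].astype(np.float32));
    B=cv2.boxPoints((P,_,a));W=np.array([onz(c,p,z) for p in B]);return W.mean(0),W,best["pixels"]
E
python3 - <<'E'
from h import *
np.set_printoptions(precision=4,suppress=True)
for n,a in {"bar":[((268.25,237.75),(284.3,211.7)),((299.25,269),(317.7,200.7))],"handle":[((263.5,195.75),(252.7,208.3)),((305.25,196.5),(264,192))]}.items():
    P=[tri(*x) for x in a];d=P[1][0]-P[0][0];print(n,P,"mid",(P[0][0]+P[1][0])/2,np.linalg.norm(d),np.arctan2(d[1],d[0]))
# disc centre on z=.135 ; crate/lid corners in the top picture
print("disc",onz("top",(235+197/4,180+300/4),.135))
grab_frame("top")
for q,z,n in(("tray",.05,(418,226)),("board",.012,(154,232))):
    m,W,px=rect("top",q,z,n);e=W[1]-W[0];print(q,m,W[:,:2].tolist(),np.linalg.norm(e),np.linalg.norm(W[2]-W[1]),np.arctan2(e[1],e[0]))
print(ang())
E
```

```text
bar [(array([0.4754, 0.0137, 0.178 ]), np.float64(0.00509586467244081)), (array([ 0.3976, -0.0559,  0.1777]), np.float64(0.004676560000150482))] mid [ 0.4365 -0.0211  0.1778] 0.10440872545261473 -2.4117058787482613
handle [(array([0.5706, 0.0222, 0.1778]), np.float64(0.0001653107550849724)), (array([ 0.5676, -0.0749,  0.1598]), np.float64(0.0033144179834151614))] mid [ 0.5691 -0.0264  0.1688] 0.09877385106721265 -1.602394893119421
disc [ 0.4352 -0.0215  0.135 ]
tray [ 0.5071 -0.3589  0.05  ] [[0.6198301839476508, -0.27074428326142147], [0.6141582440866695, -0.45995734560304447], [0.39478034234821224, -0.4450189323446586], [0.39951493053833836, -0.25983849422366245]] 0.18929805562255916 0.21988592488344164 -1.6007638237124018
board [0.5139 0.3214 0.012 ] [[0.4248026387094979, 0.448890892403387], [0.648489132271417, 0.41207489437818856], [0.6015602012918387, 0.19185158186070406], [0.3805996672949534, 0.23288660583751558]] 0.22669597506929384 0.22516800824952837 -0.163125013004301
[[-0.9219  0.3874 -0.    ]
 [ 0.3874  0.9219 -0.    ]
 [ 0.     -0.     -1.    ]]
```

Everything is consistent: bar centre at (0.436,-0.021), crate yaw about -0.03, bar angle about 0.73. I'll move above the pin.

Emit:
apply_moves:
  targets:
    - {"translation": [-0.29, -0.34, 0], "twist": 0, "hand": 1}
    - {"translation": [-0.29, -0.34, 0], "twist": 0, "hand": 1}
    - {"translation": [-0.29, -0.34, 0], "twist": 0, "hand": 1}
    - {"translation": [-0.29, -0.34, 0], "twist": 0, "hand": 1}
    - {"translation": [-0.29, -0.34, 0], "twist": 0, "hand": 1}
    - {"translation": [-0.29, -0.34, 0], "twist": 0, "hand": 1}
    - {"translation": [-0.29, -0.34, 0], "twist": 0, "hand": 1}
    - {"translation": [-0.29, -0.34, 0], "twist": 0, "hand": 1}

```text
time: 1.85
tool_pos: [0.3508, 0.234, 0.2535]
tool_rot: [0.0, 0.197, 0.98, 0.0]
contact_force: [0.7, -0.6, 0.6]
gripper_width: 1.003
grasp_force: 0.0
```

Emit:
apply_moves:
  targets:
    - {"translation": [-0.29, -0.34, 0], "twist": 0, "hand": 1}
    - {"translation": [-0.29, -0.34, 0], "twist": 0, "hand": 1}
    - {"translation": [-0.29, -0.34, 0], "twist": 0, "hand": 1}
    - {"translation": [-0.29, -0.34, 0], "twist": 0, "hand": 1}
    - {"translation": [0, 0, 0], "twist": -1, "hand": 1}
    - {"translation": [0, 0, 0], "twist": -1, "hand": 1}
    - {"translation": [0, 0, 0], "twist": -1, "hand": 1}
    - {"translation": [0, 0, 0], "twist": -1, "hand": 1}

```text
time: 2.65
tool_pos: [0.4049, 0.065, 0.2534]
tool_rot: [0.0, -0.003, 1.0, 0.0]
contact_force: [-0.2, -0.3, 0.7]
gripper_width: 1.002
grasp_force: 0.0
```

Emit:
apply_moves:
  targets:
    - {"translation": [0, 0, 0], "twist": -1, "hand": 1}
    - {"translation": [0, 0, 0], "twist": -1, "hand": 1}
    - {"translation": [0, 0, 0], "twist": -1, "hand": 1}
    - {"translation": [0, 0, 0], "twist": -1, "hand": 1}
    - {"translation": [0, 0, 0], "twist": -1, "hand": 1}
    - {"translation": [0, 0, 0], "twist": -1, "hand": 1}
    - {"translation": [0, 0, 0], "twist": -1, "hand": 1}
    - {"translation": [0, 0, 0], "twist": -0.3, "hand": 1}

```text
time: 3.45
tool_pos: [0.4049, 0.0652, 0.2534]
tool_rot: [0.0, -0.359, 0.933, -0.0]
contact_force: [0.3, -0.5, -0.5]
gripper_width: 1.003
grasp_force: 0.0
```

```bash
cat > go.py <<'E'
import sys
from h import *
# go.py x y z xaxis_angle : remaining shift in tool axes (units of 100mm) and twist (units .1)
x,y,z,a=map(float,sys.argv[1:5]);s=state();M=ang();t=np.array(s["tool_pos"])
yaw=np.arctan2(M[1,0],M[0,0]);d=(a-yaw+np.pi/2)%np.pi-np.pi/2
Mz=R.from_euler("z",d).as_matrix()@M
print("t",round(s["time"],2),"tcp",t.round(4),"yaw",yaw.round(4),"F",np.round(s["contact_force"],1),"T",np.round(s["ft_torque"],2),"w",np.round(s["gripper_width"],3),"g",np.round(s["grasp_force"],1),"j",np.round(s["joint_pos"],2),"tilt",M[:,2].round(3))
dd=np.array([x,y,z])-t;print("shift now axes",(M.T@dd*10).round(3),"after twist",(Mz.T@dd*10).round(3),"twist",(-d*10).round(2))
E
python3 go.py .4365 -.0215 .183 .735
```

```text
t 3.45 tcp [0.4049 0.0652 0.2534] yaw -2.408 F [ 0.3 -0.5 -0.5] T [-0.03 -0.03 -0.03] w 1.003 g 0.0 j [-0.02 -0.5   2.08 -0.    1.56 -2.33] tilt [ 0. -0. -1.]
shift now axes [ 0.346 -0.856  0.704] after twist [ 0.347 -0.855  0.704] twist -0.01
```

Emit:
apply_moves:
  targets:
    - {"translation": [0.12, -0.29, 0], "twist": 0, "hand": 1}
    - {"translation": [0.12, -0.29, 0], "twist": 0, "hand": 1}
    - {"translation": [0.106, -0.276, 0], "twist": 0, "hand": 1}
    - {"translation": [0, 0, 0.2], "twist": 0, "hand": 1}
    - {"translation": [0, 0, 0.2], "twist": 0, "hand": 1}
    - {"translation": [0, 0, 0.2], "twist": 0, "hand": 1}
    - {"translation": [0, 0, 0.1], "twist": 0, "hand": 1}
    - {"translation": [0, 0, 0], "twist": 0, "hand": 1}

```text
time: 4.25
tool_pos: [0.4354, -0.0214, 0.1817]
tool_rot: [-0.001, -0.358, 0.934, 0.001]
contact_force: [0.2, -0.1, -0.1]
gripper_width: 1.003
grasp_force: 0.0
```

```bash
python3 - <<'E'
from h import *
s=grab_frame("side");t=grab_frame("top")
a=cv2.resize(t[190:310,220:350],None,fx=3,fy=3,interpolation=2);b=cv2.resize(s[150:270,240:370],None,fx=3,fy=3,interpolation=2)
cv2.imwrite("pics/grip.png",np.hstack([a,b])[:,:,::-1])
E
python3 go.py .4365 -.0215 .183 .735
```

```text
t 4.35 tcp [ 0.4367 -0.0216  0.1841] yaw -2.4096 F [0.2 1.2 0.1] T [ 0.   -0.03 -0.01] w 0.997 g 0.0 j [-0.22 -0.37  2.11  0.    1.41 -2.52] tilt [ 0.001 -0.    -1.   ]
shift now axes [0.001 0.002 0.011] after twist [0.001 0.002 0.011] twist -0.03
```

View pics/grip.png

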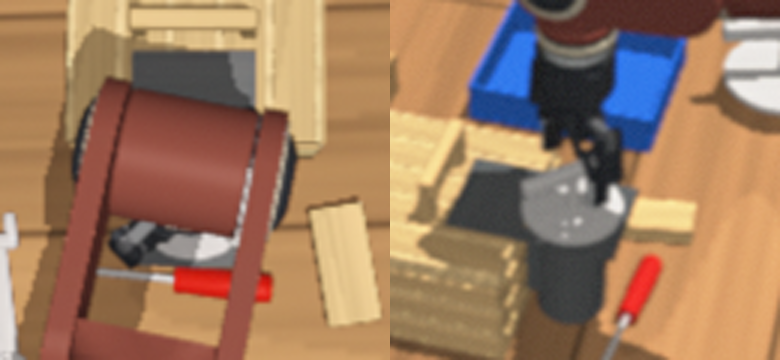

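In the side view the fingers straddle the bar around crop position (575,165), with the disc below at (570,205). I'll close.

Emit:
apply_moves:
  targets:
    - {"translation": [0, 0, 0], "twist": 0, "hand": 0}
    - {"translation": [0, 0, 0], "twist": 0, "hand": 0}
    - {"translation": [0, 0, 0], "twist": 0, "hand": 0}
    - {"translation": [0, 0, 0], "twist": 0, "hand": 0}
    - {"translation": [0, 0, 0], "twist": 0, "hand": 0}
    - {"translation": [0, 0, 0], "twist": 0, "hand": 0}

```text
time: 4.95
tool_pos: [0.4364, -0.0215, 0.1835]
tool_rot: [0.0, -0.358, 0.934, 0.0]
contact_force: [-1.5, 0.9, 1.4]
gripper_width: 0.15
grasp_force: 60.4
```

```bash
python3 go.py .4365 -.0215 .183 .735
```

```text
t 4.95 tcp [ 0.4364 -0.0215  0.1835] yaw -2.4093 F [-1.5  0.9  1.4] T [ 0.05  0.09 -0.04] w 0.15 g 60.4 j [-0.22 -0.37  2.11  0.    1.41 -2.52] tilt [ 0.  0. -1.]
shift now axes [-0.001 -0.001  0.005] after twist [-0.001 -0.001  0.005] twist -0.03
```

Emit:
apply_moves:
  targets:
    - {"translation": [0, 0, -0.02], "twist": 0, "hand": 0}
    - {"translation": [0, 0, 0], "twist": 1, "hand": 0}
    - {"translation": [0, 0, 0], "twist": 1, "hand": 0}
    - {"translation": [0, 0, 0], "twist": 1, "hand": 0}
    - {"translation": [0, 0, 0], "twist": 1, "hand": 0}
    - {"translation": [0, 0, 0], "twist": 1, "hand": 0}
    - {"translation": [0, 0, 0], "twist": 0, "hand": 0}

```text
time: 5.65
tool_pos: [0.4359, -0.0215, 0.1845]
tool_rot: [-0.001, -0.116, 0.993, 0.0]
contact_force: [0.4, -0.4, -2.9]
gripper_width: 0.153
grasp_force: 60.0
```

Emit:
apply_moves:
  targets:
    - {"translation": [0, 0, -0.015], "twist": 0, "hand": 0}
    - {"translation": [0, 0, -0.015], "twist": 0, "hand": 0}
    - {"translation": [0, 0, 0], "twist": 0, "hand": 0}

```text
time: 5.95
tool_pos: [0.436, -0.0215, 0.1876]
tool_rot: [-0.0, -0.116, 0.993, 0.0]
contact_force: [1.4, -0.7, -6.8]
gripper_width: 0.147
grasp_force: 60.3
```

```bash
python3 go.py .4365 -.0215 .188 .735
```

```text
t 5.95 tcp [ 0.436  -0.0215  0.1876] yaw -2.9085 F [ 1.4 -0.7 -6.8] T [-0.07 -0.16 -0.  ] w 0.147 g 60.3 j [-0.22 -0.38  2.1  -0.    1.42 -2.02] tilt [-0.001  0.    -1.   ]
shift now axes [-0.005 -0.001 -0.004] after twist [-0.003 -0.003 -0.004] twist -5.02
```

Emit:
apply_moves:
  targets:
    - {"translation": [0, 0, -0.015], "twist": 0, "hand": 0}
    - {"translation": [0, 0, 0], "twist": 0, "hand": 0}

```text
time: 6.15
tool_pos: [0.4357, -0.0214, 0.1876]
tool_rot: [-0.001, -0.116, 0.993, 0.0]
contact_force: [5.3, -1.4, -17.4]
gripper_width: 0.153
grasp_force: 58.9
```

Blocked here. I'll lower, turn 0.2 rad more and pull again.

Emit:
apply_moves:
  targets:
    - {"translation": [0, 0, 0.04], "twist": 0, "hand": 0}
    - {"translation": [0, 0, 0], "twist": 1, "hand": 0}
    - {"translation": [0, 0, 0], "twist": 1, "hand": 0}
    - {"translation": [0, 0, 0], "twist": 0, "hand": 0}
    - {"translation": [0, 0, -0.02], "twist": 0, "hand": 0}
    - {"translation": [0, 0, -0.02], "twist": 0, "hand": 0}
    - {"translation": [0, 0, 0], "twist": 0, "hand": 0}
    - {"translation": [0, 0, 0], "twist": 0, "hand": 0}

```text
time: 6.95
tool_pos: [0.4363, -0.0216, 0.1878]
tool_rot: [0.0, -0.017, 1.0, 0.0]
contact_force: [7.2, -1.2, -16.4]
gripper_width: 0.15
grasp_force: 59.3
```

Emit:
apply_moves:
  targets:
    - {"translation": [0, 0, 0.04], "twist": 0, "hand": 0}
    - {"translation": [0, 0, 0], "twist": 1, "hand": 0}
    - {"translation": [0, 0, 0], "twist": 1, "hand": 0}
    - {"translation": [0, 0, 0], "twist": 0, "hand": 0}
    - {"translation": [0, 0, -0.02], "twist": 0, "hand": 0}
    - {"translation": [0, 0, -0.02], "twist": 0, "hand": 0}
    - {"translation": [0, 0, 0], "twist": 0, "hand": 0}
    - {"translation": [0, 0, 0], "twist": 0, "hand": 0}

```text
time: 7.75
tool_pos: [0.4358, -0.0215, 0.1884]
tool_rot: [-0.001, 0.083, 0.997, 0.0]
contact_force: [1.4, -0.8, -13.6]
gripper_width: 0.153
grasp_force: 59.8
```

Emit:
apply_moves:
  targets:
    - {"translation": [0, 0, 0.04], "twist": 0, "hand": 0}
    - {"translation": [0, 0, 0], "twist": 0.75, "hand": 0}
    - {"translation": [0, 0, 0], "twist": 0.75, "hand": 0}
    - {"translation": [0, 0, 0], "twist": 0, "hand": 0}
    - {"translation": [0, 0, -0.02], "twist": 0, "hand": 0}
    - {"translation": [0, 0, -0.02], "twist": 0, "hand": 0}
    - {"translation": [0, 0, 0], "twist": 0, "hand": 0}
    - {"translation": [0, 0, 0], "twist": 0, "hand": 0}

```text
time: 8.55
tool_pos: [0.4365, -0.0216, 0.1901]
tool_rot: [0.0, 0.158, 0.987, -0.0]
contact_force: [-0.1, -0.2, -2.3]
gripper_width: 0.145
grasp_force: 61.4
```

Free: only the pin's weight is felt. I'll nudge toward the slot centre and draw it up.

Emit:
apply_moves:
  targets:
    - {"translation": [0, 0, 0], "twist": 0.3, "hand": 0}
    - {"translation": [0, 0, -0.03], "twist": 0, "hand": 0}
    - {"translation": [0, 0, -0.03], "twist": 0, "hand": 0}
    - {"translation": [0, 0, -0.05], "twist": 0, "hand": 0}

```text
time: 8.95
tool_pos: [0.4362, -0.0215, 0.2009]
tool_rot: [-0.0, 0.173, 0.985, 0.0]
contact_force: [0.4, -0.5, -3.5]
gripper_width: 0.148
grasp_force: 61.3
```

```bash
python3 go.py .4365 -.0215 .26 -.35
```

```text
t 8.95 tcp [ 0.4362 -0.0215  0.2009] yaw 2.7943 F [ 0.4 -0.5 -3.5] T [ 0.04 -0.01  0.01] w 0.148 g 61.3 j [-0.22 -0.39  2.09  0.    1.44 -1.44] tilt [-0.001  0.    -1.   ]
shift now axes [-0.002  0.001 -0.591] after twist [-0.002  0.001 -0.591] twist 0.03
```

Emit:
apply_moves:
  targets:
    - {"translation": [0, 0, -0.1], "twist": 0, "hand": 0}
    - {"translation": [0, 0, -0.15], "twist": 0, "hand": 0}
    - {"translation": [0, 0, -0.2], "twist": 0, "hand": 0}
    - {"translation": [0, 0, -0.2], "twist": 0, "hand": 0}
    - {"translation": [0, 0, 0], "twist": 0, "hand": 0}

```text
time: 9.45
tool_pos: [0.4383, -0.022, 0.2708]
tool_rot: [0.004, 0.173, 0.985, -0.0]
contact_force: [0.0, -0.7, -2.1]
gripper_width: 0.149
grasp_force: 61.4
```

```bash
python3 go.py .507 -.36 .26 -.35
```

```text
t 9.45 tcp [ 0.4383 -0.022   0.2708] yaw 2.7939 F [ 0.  -0.7 -2.1] T [ 0.01 -0.05  0.  ] w 0.149 g 61.4 j [-0.22 -0.43  2.01 -0.    1.56 -1.44] tilt [ 0.008 -0.002 -1.   ]
shift now axes [-1.797 -2.944  0.119] after twist [-1.804 -2.94   0.119] twist 0.02
```

Total shift is (-1.8, -2.95); 10 rows of (-0.18, -0.295).

Emit:
apply_moves:
  targets:
    - {"translation": [-0.1, -0.16, 0], "twist": 0, "hand": 0}
    - {"translation": [-0.2, -0.32, 0], "twist": 0, "hand": 0}
    - {"translation": [-0.25, -0.41, 0], "twist": 0, "hand": 0}
    - {"translation": [-0.25, -0.41, 0], "twist": 0, "hand": 0}
    - {"translation": [-0.25, -0.41, 0], "twist": 0, "hand": 0}
    - {"translation": [-0.25, -0.41, 0], "twist": 0, "hand": 0}
    - {"translation": [-0.25, -0.41, 0], "twist": 0, "hand": 0}
    - {"translation": [-0.2, -0.33, 0], "twist": 0, "hand": 0}

```text
time: 10.25
tool_pos: [0.5033, -0.3526, 0.2649]
tool_rot: [-0.0, 0.174, 0.985, 0.0]
contact_force: [0.2, 0.1, -2.3]
gripper_width: 0.146
grasp_force: 61.3
```

Emit:
apply_moves:
  targets:
    - {"translation": [-0.05, -0.08, 0.1], "twist": 0, "hand": 0}
    - {"translation": [0, 0, 0.25], "twist": 0, "hand": 0}
    - {"translation": [0, 0, 0.3], "twist": 0, "hand": 0}
    - {"translation": [0, 0, 0.3], "twist": 0, "hand": 0}
    - {"translation": [0, 0, 0.3], "twist": 0, "hand": 0}
    - {"translation": [0, 0, 0.2], "twist": 0, "hand": 0}
    - {"translation": [0, 0, 0], "twist": 0, "hand": 0}

```text
time: 10.95
tool_pos: [0.5029, -0.3564, 0.1155]
tool_rot: [-0.004, 0.173, 0.985, 0.003]
contact_force: [-0.0, 1.2, -2.7]
gripper_width: 0.151
grasp_force: 61.2
```

```bash
python3 go.py .507 -.36 .083 -.35;python3 - <<'E'
from h import *
s=grab_frame("side");t=grab_frame("top")
a=cv2.resize(t[150:290,340:480],None,fx=2.8,fy=2.8,interpolation=2);b=cv2.resize(s[110:250,250:390],None,fx=2.8,fy=2.8,interpolation=2)
cv2.imwrite("pics/tray.png",np.hstack([a,b])[:,:,::-1])
E
```

```text
t 10.95 tcp [ 0.5029 -0.3564  0.1155] yaw 2.7943 F [-0.   1.2 -2.7] T [ 0.03  0.01 -0.05] w 0.151 g 61.2 j [-0.74  0.16  1.74  0.    1.25 -1.96] tilt [-0.007  0.007 -1.   ]
shift now axes [-0.054 -0.021  0.325] after twist [-0.054 -0.021  0.325] twist 0.03
```

View pics/tray.png

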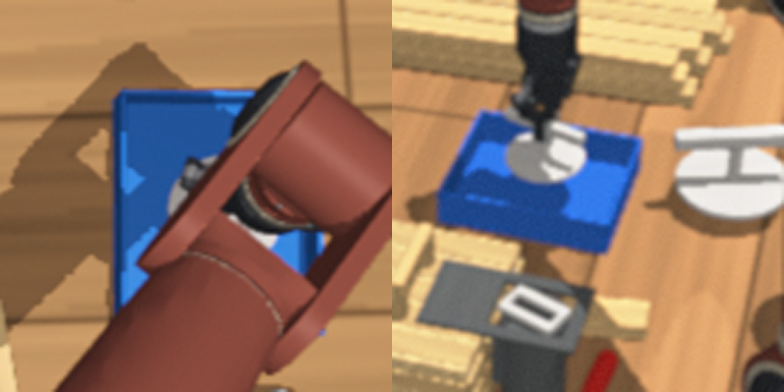

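The pin hangs at the tray's middle (crop 545,155) and the staple's slot is empty (535,310). I'll lower and release.

Emit:
apply_moves:
  targets:
    - {"translation": [0, 0, 0.1], "twist": 0, "hand": 0}
    - {"translation": [0, 0, 0.1], "twist": 0, "hand": 0}
    - {"translation": [0, 0, 0.08], "twist": 0, "hand": 0}
    - {"translation": [0, 0, 0.03], "twist": 0, "hand": 0}
    - {"translation": [0, 0, 0], "twist": 0, "hand": 0}
    - {"translation": [0, 0, 0], "twist": 0, "hand": 0}

```text
time: 11.65
tool_pos: [0.5055, -0.3594, 0.09]
tool_rot: [0.0, 0.173, 0.985, -0.0]
contact_force: [-0.1, -0.2, -1.9]
gripper_width: 0.152
grasp_force: 61.3
```

```bash
python3 go.py .507 -.36 .083 -.35
```

```text
t 11.65 tcp [ 0.5055 -0.3594  0.09  ] yaw 2.7938 F [-0.1 -0.2 -1.9] T [ 0.02 -0.03  0.  ] w 0.152 g 61.3 j [-0.74  0.19  1.75  0.    1.2  -1.96] tilt [ 0. -0. -1.]
shift now axes [-0.016 -0.     0.07 ] after twist [-0.016 -0.     0.07 ] twist 0.02
```

Emit:
apply_moves:
  targets:
    - {"translation": [0, 0, 0.04], "twist": 0, "hand": 0}
    - {"translation": [0, 0, 0.04], "twist": 0, "hand": 0}
    - {"translation": [0, 0, 0.02], "twist": 0, "hand": 0}
    - {"translation": [0, 0, 0], "twist": 0, "hand": 0}
    - {"translation": [0, 0, 0], "twist": 0, "hand": 0}

```text
time: 12.15
tool_pos: [0.5054, -0.3593, 0.0797]
tool_rot: [-0.0, 0.173, 0.985, 0.0]
contact_force: [0.3, -0.2, -3.2]
gripper_width: 0.153
grasp_force: 61.3
```

Emit:
apply_moves:
  targets:
    - {"translation": [0, 0, 0], "twist": 0, "hand": 1}
    - {"translation": [0, 0, 0], "twist": 0, "hand": 1}
    - {"translation": [0, 0, 0], "twist": 0, "hand": 1}
    - {"translation": [0, 0, 0], "twist": 0, "hand": 1}
    - {"translation": [0, 0, 0], "twist": 0, "hand": 1}
    - {"translation": [0, 0, 0], "twist": 0, "hand": 1}
    - {"translation": [0, 0, -0.05], "twist": 0, "hand": 1}
    - {"translation": [0, 0, -0.1], "twist": 0, "hand": 1}

```text
time: 12.95
tool_pos: [0.5048, -0.3588, 0.0943]
tool_rot: [-0.001, 0.173, 0.985, 0.001]
contact_force: [-0.0, -0.5, -0.4]
gripper_width: 1.003
grasp_force: 0.0
```

Emit:
apply_moves:
  targets:
    - {"translation": [0, 0, -0.2], "twist": 0, "hand": 1}
    - {"translation": [0, 0, -0.3], "twist": 0, "hand": 1}
    - {"translation": [0, 0, -0.4], "twist": 0, "hand": 1}
    - {"translation": [0, 0, -0.4], "twist": 0, "hand": 1}
    - {"translation": [0, 0, -0.3], "twist": 0, "hand": 1}
    - {"translation": [0, 0, 0], "twist": 0, "hand": 1}

```text
time: 13.55
tool_pos: [0.5075, -0.3612, 0.2631]
tool_rot: [0.005, 0.173, 0.985, -0.003]
contact_force: [0.4, 0.4, -0.8]
gripper_width: 1.001
grasp_force: 0.0
```

```bash
python3 go.py .569 -.027 .26 1.54;python3 - <<'E'
from h import *
s=grab_frame("side");t=grab_frame("top");cv2.imwrite("pics/s2.png",s[:,:,::-1])
a=cv2.resize(t[140:290,230:330],None,fx=3,fy=3,interpolation=2);b=cv2.resize(s[110:260,210:360],None,fx=3,fy=3,interpolation=2)
cv2.imwrite("pics/lid.png",np.hstack([a,b])[:,:,::-1])
E
```

```text
t 13.55 tcp [ 0.5075 -0.3612  0.2631] yaw 2.7939 F [ 0.4  0.4 -0.8] T [-0.02 -0.01 -0.04] w 1.001 g 0.0 j [-0.74  0.03  1.62 -0.    1.48 -1.96] tilt [ 0.009 -0.008 -1.   ]
shift now axes [0.561 3.352 0.008] after twist [ 3.359  0.511 -0.011] twist 12.54
```

View pics/lid.png

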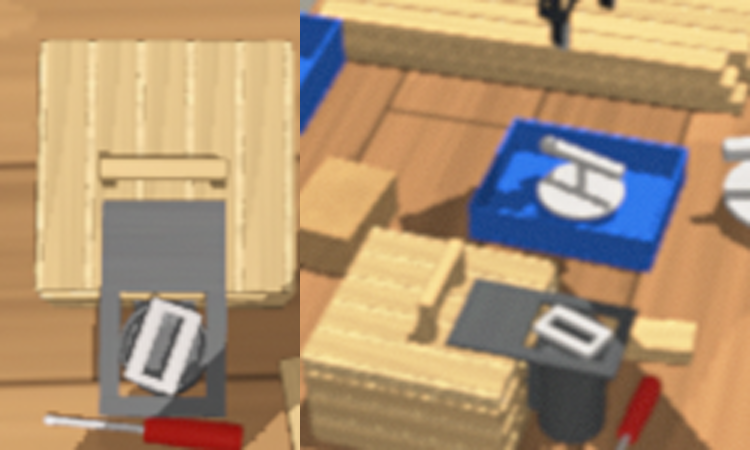

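The pin stands in the tray (crop 580,185). The handle ends in the top view are at (263,196) and (305,196). Now I'll go above the handle and refine the board.

Emit:
apply_moves:
  targets:
    - {"translation": [0.05, 0.33, 0], "twist": 0, "hand": 1}
    - {"translation": [0.05, 0.4, 0], "twist": 0, "hand": 1}
    - {"translation": [0.05, 0.42, 0], "twist": 0, "hand": 1}
    - {"translation": [0.07, 0.42, 0], "twist": 0, "hand": 1}
    - {"translation": [0.08, 0.42, 0], "twist": 0, "hand": 1}
    - {"translation": [0.08, 0.42, 0], "twist": 0, "hand": 1}
    - {"translation": [0.08, 0.42, 0], "twist": 0, "hand": 1}
    - {"translation": [0.08, 0.42, 0], "twist": 0, "hand": 1}

```text
time: 14.45
tool_pos: [0.5644, -0.0334, 0.2526]
tool_rot: [-0.002, 0.173, 0.985, 0.0]
contact_force: [0.3, -0.4, 0.1]
gripper_width: 0.998
grasp_force: 0.0
```

Emit:
apply_moves:
  targets:
    - {"translation": [0, 0, 0], "twist": 1, "hand": 1}
    - {"translation": [0, 0, 0], "twist": 1, "hand": 1}
    - {"translation": [0, 0, 0], "twist": 1, "hand": 1}
    - {"translation": [0, 0, 0], "twist": 1, "hand": 1}
    - {"translation": [0, 0, 0], "twist": 1, "hand": 1}
    - {"translation": [0, 0, 0], "twist": 1, "hand": 1}
    - {"translation": [0, 0, 0], "twist": 1, "hand": 1}
    - {"translation": [0, 0, 0], "twist": 1, "hand": 1}

```text
time: 15.25
tool_pos: [0.5643, -0.0352, 0.2524]
tool_rot: [-0.002, 0.545, 0.839, -0.001]
contact_force: [0.2, -0.1, 0.1]
gripper_width: 1.003
grasp_force: 0.0
```

Emit:
apply_moves:
  targets:
    - {"translation": [0, 0, 0], "twist": 1, "hand": 1}
    - {"translation": [0, 0, 0], "twist": 1, "hand": 1}
    - {"translation": [0, 0, 0], "twist": 1, "hand": 1}
    - {"translation": [0, 0, 0], "twist": 1, "hand": 1}
    - {"translation": [0, 0, 0], "twist": 0.5, "hand": 1}
    - {"translation": [0, 0, 0], "twist": 0, "hand": 1}

```text
time: 15.85
tool_pos: [0.5644, -0.0352, 0.2526]
tool_rot: [-0.002, 0.717, 0.698, -0.001]
contact_force: [-0.4, 0.5, -0.4]
gripper_width: 0.998
grasp_force: 0.0
```

```bash
python3 - <<'E'
from h import *
np.set_printoptions(precision=4,suppress=True)
a,b=onz("top",(263.1,196),.173),onz("top",(305.2,196.1),.173);print("handle",(a+b)/2,np.linalg.norm(a-b),np.arctan2(*(a-b)[1::-1]))
im=cv2.imread("pics/top0.png");hsv=cv2.cvtColor(im,cv2.COLOR_BGR2HSV)
h,s,v=[int(x) for x in np.median(hsv[215:250,135:175].reshape(-1,3),0)]
m=cv2.inRange(hsv,(h-8,max(0,s-40),v-40),(h+8,s+30,255));m[:150]=0;m[310:]=0;m[:,:80]=0;m[:,230:]=0
m=cv2.morphologyEx(m,cv2.MORPH_OPEN,np.ones((5,5)));c=max(cv2.findContours(m,0,2)[0],key=cv2.contourArea)
hull=cv2.convexHull(c);W=np.array([onz("top",p[0]+.0,.012)[:2]*1000 for p in hull],np.float32)
print("board rect",cv2.minAreaRect(W),cv2.contourArea(hull))
s2=cv2.cvtColor(cv2.imread("pics/s2.png"),cv2.COLOR_BGR2HSV)
for q,im in(("side",cv2.imread("pics/side0.png")),):
    hs=cv2.cvtColor(im,cv2.COLOR_BGR2HSV);m=cv2.inRange(hs,(h-8,max(0,s-40) if isinstance(s,int) else 60,v-60),(h+8,255,255));n=np.zeros_like(m);n[288:380,185:297]=m[288:380,185:297];n=cv2.morphologyEx(n,cv2.MORPH_OPEN,np.ones((5,5)))
    hull=cv2.convexHull(max(cv2.findContours(n,0,2)[0],key=cv2.contourArea));W=np.array([onz("side",p[0],.012)[:2]*1000 for p in hull],np.float32);print(cv2.minAreaRect(W))
E
python3 go.py .569 -.0265 .17 1.54
```

```text
handle [ 0.5694 -0.0254  0.173 ] 0.09768993507703168 1.5391449370747463
board rect ((512.7762451171875, 322.9153137207031), (220.72178649902344, 220.6289520263672), 79.61885070800781) 7007.0
((529.989013671875, 326.3079528808594), (320.7562255859375, 289.0292663574219), 14.484655380249023)
t 15.85 tcp [ 0.5644 -0.0352  0.2526] yaw 1.544 F [-0.4  0.5 -0.4] T [0.01 0.01 0.03] w 0.998 g 0.0 j [-0.19 -0.09  1.75 -0.    1.48 -0.17] tilt [-0.004  0.001 -1.   ]
shift now axes [0.088 0.047 0.826] after twist [0.088 0.046 0.826] twist 0.04
```

Emit:
apply_moves:
  targets:
    - {"translation": [0.09, 0.047, 0], "twist": 0, "hand": 1}
    - {"translation": [0, 0, 0.2], "twist": 0, "hand": 1}
    - {"translation": [0, 0, 0.25], "twist": 0, "hand": 1}
    - {"translation": [0, 0, 0.2], "twist": 0, "hand": 1}
    - {"translation": [0, 0, 0.12], "twist": 0, "hand": 1}
    - {"translation": [0, 0, 0.05], "twist": 0, "hand": 1}
    - {"translation": [0, 0, 0], "twist": 0, "hand": 1}

```text
time: 16.55
tool_pos: [0.5702, -0.0262, 0.1722]
tool_rot: [-0.0, 0.716, 0.698, -0.0]
contact_force: [-0.2, 0.4, -0.5]
gripper_width: 0.999
grasp_force: 0.0
```

Emit:
apply_moves:
  targets:
    - {"translation": [0, 0, 0], "twist": 0, "hand": 0}
    - {"translation": [0, 0, 0], "twist": 0, "hand": 0}
    - {"translation": [0, 0, 0], "twist": 0, "hand": 0}
    - {"translation": [0, 0, 0], "twist": 0, "hand": 0}
    - {"translation": [0, 0, 0], "twist": 0, "hand": 0}
    - {"translation": [0, 0, 0], "twist": 0, "hand": 0}

```text
time: 17.15
tool_pos: [0.5707, -0.0266, 0.1735]
tool_rot: [0.001, 0.717, 0.697, 0.0]
contact_force: [0.3, 0.1, 2.5]
gripper_width: 0.175
grasp_force: 61.5
```

```bash
python3 go.py .569 -.0265 .17 1.54
```

```text
t 17.15 tcp [ 0.5707 -0.0266  0.1735] yaw 1.5438 F [0.3 0.1 2.5] T [-0.03 -0.12 -0.01] w 0.175 g 61.5 j [-0.18 -0.01  1.82  0.    1.34 -0.15] tilt [ 0.001 -0.    -1.   ]
shift now axes [ 0.    -0.017  0.035] after twist [ 0.    -0.017  0.035] twist 0.04
```

Emit:
apply_moves:
  targets:
    - {"translation": [0, 0, -0.05], "twist": 0, "hand": 0}
    - {"translation": [0, 0, -0.08], "twist": 0, "hand": 0}
    - {"translation": [0, 0, -0.1], "twist": 0, "hand": 0}
    - {"translation": [0, 0, -0.15], "twist": 0, "hand": 0}
    - {"translation": [0, 0, -0.2], "twist": 0, "hand": 0}
    - {"translation": [0, 0, -0.15], "twist": 0, "hand": 0}
    - {"translation": [0, 0, -0.05], "twist": 0, "hand": 0}
    - {"translation": [0, 0, 0], "twist": 0, "hand": 0}

```text
time: 17.95
tool_pos: [0.5709, -0.0266, 0.2524]
tool_rot: [0.001, 0.717, 0.698, 0.001]
contact_force: [-0.0, 0.6, -3.5]
gripper_width: 0.176
grasp_force: 60.8
```

```bash
python3 go.py .5 .3 .25 1.39; python3 - <<'E'
from h import *
s=grab_frame("side");t=grab_frame("top")
a=cv2.resize(t[130:300,220:350],None,fx=2.5,fy=2.5,interpolation=2);b=cv2.resize(s[110:280,190:360],None,fx=2.5,fy=2.5,interpolation=2)
cv2.imwrite("pics/lift.png",np.hstack([a,b])[:,:,::-1])
E
```

```text
t 17.95 tcp [ 0.5709 -0.0266  0.2524] yaw 1.5439 F [-0.   0.6 -3.5] T [-0. -0.  0.] w 0.176 g 60.8 j [-0.18 -0.08  1.74  0.    1.47 -0.15] tilt [ 0.003 -0.    -1.   ]
shift now axes [ 3.245 -0.797  0.021] after twist [ 3.085 -1.285  0.02 ] twist 1.54
```

View pics/lift.png

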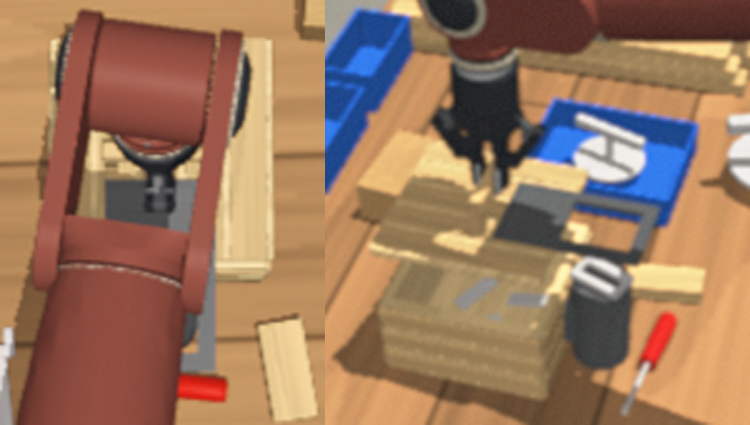

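The lid is level and clear, and the staple stands free. I'll carry it to the board.

Emit:
apply_moves:
  targets:
    - {"translation": [0.15, -0.034, 0], "twist": 0, "hand": 0}
    - {"translation": [0.3, -0.068, 0], "twist": 0, "hand": 0}
    - {"translation": [0.4, -0.091, 0], "twist": 0, "hand": 0}
    - {"translation": [0.45, -0.102, 0], "twist": 0, "hand": 0}
    - {"translation": [0.45, -0.102, 0], "twist": 0, "hand": 0}
    - {"translation": [0.45, -0.102, 0], "twist": 0, "hand": 0}
    - {"translation": [0.45, -0.102, 0], "twist": 0, "hand": 0}
    - {"translation": [0.4, -0.091, 0], "twist": 0, "hand": 0}

```text
time: 18.85
tool_pos: [0.5075, 0.2829, 0.2496]
tool_rot: [-0.001, 0.716, 0.698, -0.001]
contact_force: [0.9, -0.1, -3.2]
gripper_width: 0.175
grasp_force: 60.7
```

Emit:
apply_moves:
  targets:
    - {"translation": [0.3, -0.068, 0], "twist": 0, "hand": 0}
    - {"translation": [0.15, -0.034, 0], "twist": 0, "hand": 0}
    - {"translation": [0, 0, 0], "twist": 0.5, "hand": 0}
    - {"translation": [0, 0, 0], "twist": 0.55, "hand": 0}
    - {"translation": [0, 0, 0], "twist": 0.5, "hand": 0}
    - {"translation": [0, 0, 0], "twist": 0, "hand": 0}

```text
time: 19.45
tool_pos: [0.4999, 0.3253, 0.2498]
tool_rot: [-0.0, 0.768, 0.64, -0.001]
contact_force: [-0.5, 0.1, -3.6]
gripper_width: 0.172
grasp_force: 60.7
```

```bash
python3 go.py .501 .325 .088 1.391
```

```text
t 19.45 tcp [0.4999 0.3253 0.2498] yaw 1.3887 F [-0.5  0.1 -3.6] T [ 0.   -0.01  0.03] w 0.172 g 60.7 j [ 0.45 -0.01  1.68 -0.    1.47  0.63] tilt [-0.002 -0.001 -1.   ]
shift now axes [1.000e-03 1.300e-02 1.618e+00] after twist [1.000e-03 1.300e-02 1.618e+00] twist -0.02
```

Now down 145 mm, then slowly to contact.

Emit:
apply_moves:
  targets:
    - {"translation": [0, 0.01, 0.15], "twist": 0, "hand": 0}
    - {"translation": [0, 0, 0.25], "twist": 0, "hand": 0}
    - {"translation": [0, 0, 0.3], "twist": 0, "hand": 0}
    - {"translation": [0, 0, 0.3], "twist": 0, "hand": 0}
    - {"translation": [0, 0, 0.25], "twist": 0, "hand": 0}
    - {"translation": [0, 0, 0.15], "twist": 0, "hand": 0}
    - {"translation": [0, 0, 0], "twist": 0, "hand": 0}
    - {"translation": [0, 0, 0], "twist": 0, "hand": 0}

```text
time: 20.25
tool_pos: [0.5017, 0.3254, 0.1111]
tool_rot: [0.0, 0.768, 0.64, 0.0]
contact_force: [-0.8, 0.3, -3.3]
gripper_width: 0.175
grasp_force: 60.7
```

```bash
python3 go.py .501 .325 .088 1.391; python3 - <<'E'
from h import *
s=grab_frame("side");t=grab_frame("top")
a=cv2.resize(t[160:300,80:230],None,fx=2.6,fy=2.6,interpolation=2);b=cv2.resize(s[240:380,170:320],None,fx=2.6,fy=2.6,interpolation=2)
cv2.imwrite("pics/place.png",np.hstack([a,b])[:,:,::-1])
E
```

```text
t 20.25 tcp [0.5017 0.3254 0.1111] yaw 1.3889 F [-0.8  0.3 -3.3] T [ 0.01 -0.    0.04] w 0.175 g 60.7 j [ 0.45  0.12  1.79 -0.    1.23  0.63] tilt [ 0.  0. -1.]
shift now axes [-0.005 -0.006  0.231] after twist [-0.005 -0.006  0.231] twist -0.02
```

View pics/place.png

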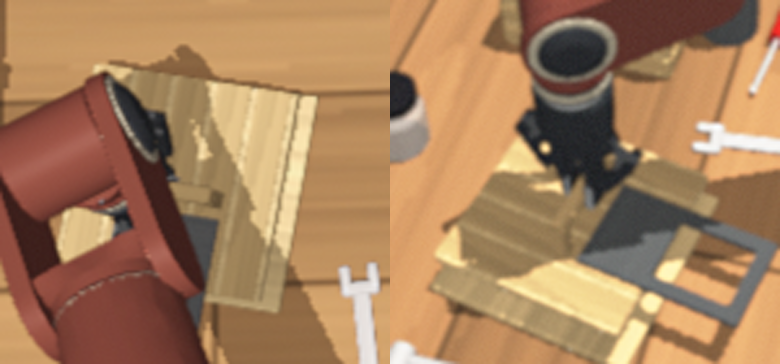

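The lid hovers over the board, aligned with it: the edges are parallel, with an even strip of board showing at right. I'll lower it slowly.

Emit:
apply_moves:
  targets:
    - {"translation": [0, 0, 0.06], "twist": 0, "hand": 0}
    - {"translation": [0, 0, 0.06], "twist": 0, "hand": 0}
    - {"translation": [0, 0, 0.04], "twist": 0, "hand": 0}
    - {"translation": [0, 0, 0.02], "twist": 0, "hand": 0}
    - {"translation": [0, 0, 0.02], "twist": 0, "hand": 0}
    - {"translation": [0, 0, 0.015], "twist": 0, "hand": 0}
    - {"translation": [0, 0, 0], "twist": 0, "hand": 0}
    - {"translation": [0, 0, 0], "twist": 0, "hand": 0}

```text
time: 21.15
tool_pos: [0.5015, 0.3254, 0.0894]
tool_rot: [0.0, 0.768, 0.64, 0.0]
contact_force: [0.5, 0.1, -3.7]
gripper_width: 0.173
grasp_force: 60.7
```

Emit:
apply_moves:
  targets:
    - {"translation": [0, 0, 0.01], "twist": 0, "hand": 0}
    - {"translation": [0, 0, 0.01], "twist": 0, "hand": 0}
    - {"translation": [0, 0, 0], "twist": 0, "hand": 0}
    - {"translation": [0, 0, 0], "twist": 0, "hand": 0}

```text
time: 21.55
tool_pos: [0.5015, 0.3254, 0.0875]
tool_rot: [0.0, 0.768, 0.64, 0.0]
contact_force: [-0.2, 0.7, -2.2]
gripper_width: 0.172
grasp_force: 60.8
```

Emit:
apply_moves:
  targets:
    - {"translation": [0, 0, 0.01], "twist": 0, "hand": 0}
    - {"translation": [0, 0, 0], "twist": 0, "hand": 0}
    - {"translation": [0, 0, 0], "twist": 0, "hand": 0}

```text
time: 21.85
tool_pos: [0.5016, 0.3254, 0.0875]
tool_rot: [0.0, 0.768, 0.64, 0.0]
contact_force: [-4.0, -2.9, 5.9]
gripper_width: 0.176
grasp_force: 62.0
```

The lid is on the board. I'll release and retreat.

Emit:
apply_moves:
  targets:
    - {"translation": [0, 0, 0], "twist": 0, "hand": 1}
    - {"translation": [0, 0, 0], "twist": 0, "hand": 1}
    - {"translation": [0, 0, 0], "twist": 0, "hand": 1}
    - {"translation": [0, 0, 0], "twist": 0, "hand": 1}
    - {"translation": [0, 0, 0], "twist": 0, "hand": 1}
    - {"translation": [0, 0, 0], "twist": 0, "hand": 1}
    - {"translation": [0, 0, -0.1], "twist": 0, "hand": 1}
    - {"translation": [0, 0, -0.3], "twist": 0, "hand": 1}

```text
time: 22.65
tool_pos: [0.4992, 0.3242, 0.1235]
tool_rot: [-0.001, 0.768, 0.64, -0.004]
contact_force: [1.0, 1.0, -0.4]
gripper_width: 0.998
grasp_force: 0.0
```

Emit:
apply_moves:
  targets:
    - {"translation": [0, 0, -0.4], "twist": 0, "hand": 1}
    - {"translation": [0, 0, -0.4], "twist": 0, "hand": 1}
    - {"translation": [0, 0, -0.4], "twist": 0, "hand": 1}
    - {"translation": [-0.4, 0, 0], "twist": 0, "hand": 1}
    - {"translation": [-0.4, 0, 0], "twist": 0, "hand": 1}
    - {"translation": [-0.4, 0, 0], "twist": 0, "hand": 1}
    - {"translation": [-0.4, 0, 0], "twist": 0, "hand": 1}
    - {"translation": [-0.4, 0, 0], "twist": 0, "hand": 1}

```text
time: 23.45
tool_pos: [0.4647, 0.1273, 0.2473]
tool_rot: [0.0, 0.768, 0.64, 0.001]
contact_force: [0.3, -0.2, -0.7]
gripper_width: 1.001
grasp_force: 0.0
```

Emit:
apply_moves:
  targets:
    - {"translation": [-0.4, 0, 0], "twist": 0, "hand": 1}
    - {"translation": [-0.3, 0, 0], "twist": 0, "hand": 1}
    - {"translation": [0, 0, 0], "twist": 0, "hand": 1}
    - {"translation": [0, 0, 0], "twist": 0, "hand": 1}

```text
time: 23.85
tool_pos: [0.4527, 0.0595, 0.2471]
tool_rot: [0.0, 0.769, 0.639, 0.001]
contact_force: [-0.2, -0.1, 0.5]
gripper_width: 0.995
grasp_force: 0.0
```

```bash
python3 - <<'E'
from h import *
s=grab_frame("side");t=grab_frame("top");print(state()["time"])
a=cv2.resize(t[120:330,60:480],(800,400),interpolation=2);b=s[130:380,160:400]
cv2.imwrite("pics/end.png",t[:,:,::-1]);cv2.imwrite("pics/end2.png",np.hstack([cv2.resize(t[150:320,60:300],None,fx=2,fy=2),cv2.resize(s[200:370,160:320],None,fx=2,fy=2)])[:,:,::-1])
E
```

```text
23.95
```

View pics/end2.png

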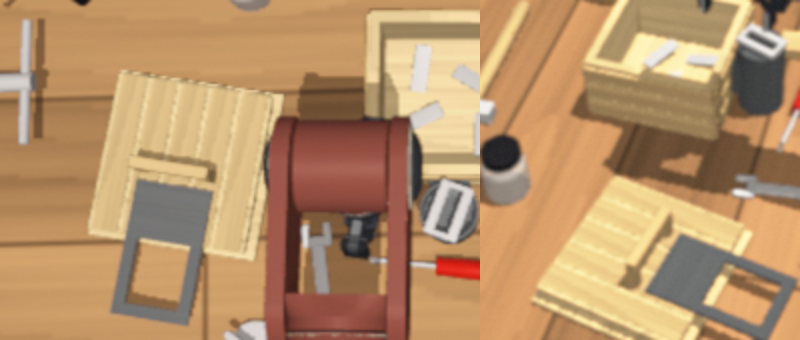

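View pics/end.png

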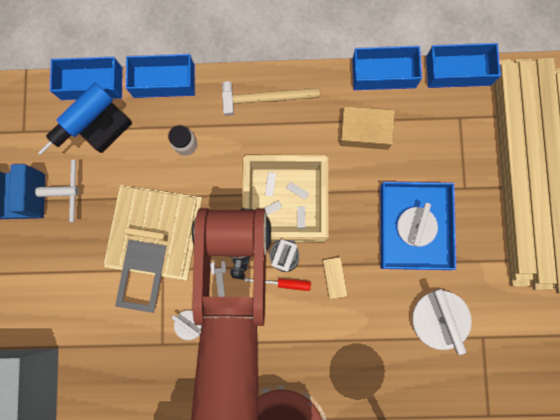

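The lid lies flat, handle up, in the middle of the board (154,232). The pin is in the tray at (418,226), the crate is open and the bystanders haven't moved. I'm handing in.

```bash
python3 -c "
from plant import *
print(job_done())"
```

```text
the job is handed in; nothing more can be done
None
```

The job is handed in at about 24 s of the 67 s allowed: the pin stands in the tray, the lid lies flat and handle up in the middle of the board, and the final pictures show the tools and other things where they were.

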